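# Put the workshop's swapped pots back on their own places

## Task

The red-capped jar, the green-capped jar, the black-capped jar and the low, pale metal tin have all been put down on one another's places. Set each one upright and centred on the marker of its own colour (the tin on the grey one); the empty cork mat is free for parking one on the way. Do not tip any of them over, and leave the glass dish of screws where it stands.

Things in the scene. Friction and masses are not known exactly. Their poses are not given: they have to be found in the camera images.
- jar_red_mid (a point): Jar with a white body and a red screw cap (fixed on): 59 mm high, body 48 mm across, cap 50 mm across (the cap is the top 15 mm), about 60 g. Its own place is the red marker. Round, so it can be gripped at any yaw. This point is on its axis, half-way up; z is its upright axis. It starts upright, within about 7 mm of the centre of a marker that is not its own.
- jar_green_mid (a point): Small jar with a white body and a green screw cap (fixed on): 35 mm high, body 26 mm across, cap 28 mm across (the cap is the top 15 mm), about 60 g. Its own place is the green marker. Round, so it can be gripped at any yaw. This point is on its axis, half-way up; z is its upright axis. It starts upright, within about 7 mm of the centre of a marker that is not its own.
- pot_black_mid (a point): Jar with a white body and a black screw cap (fixed on): 47 mm high, body 40 mm across, cap 42 mm across (the cap is the top 15 mm), about 60 g. Its own place is the black marker. Round, so it can be gripped at any yaw. This point is on its axis, half-way up; z is its upright axis. It starts upright, within about 7 mm of the centre of a marker that is not its own.
- tin_mid (a point): Low round metal tin, pale grey all over (it can look nearly white from above), without a coloured cap (fixed on): 22 mm high, 48 mm across (the lid is the top 10 mm; the body below is 47 mm), about 60 g. Its own place is the grey marker. Round, so it can be gripped at any yaw. This point is on its axis, half-way up; z is its upright axis. It starts upright, within about 7 mm of the centre of a marker that is not its own.
- place_red: Fixed flat square place marker, 76 x 76 mm and 4 mm thick: a red field (66 mm square) within a white border, lying on the trolley. Origin at the centre of its underside, on the trolley top; z up.
- place_green: Fixed flat square place marker, 76 x 76 mm and 4 mm thick: a green field (66 mm square) within a white border, lying on the trolley. Origin at the centre of its underside, on the trolley top; z up.
- place_black: Fixed flat square place marker, 76 x 76 mm and 4 mm thick: a black field (66 mm square) within a white border, lying on the trolley. Origin at the centre of its underside, on the trolley top; z up.
- place_grey: Fixed flat square place marker, 76 x 76 mm and 4 mm thick: a mid-grey field (66 mm square) within a white border, lying on the trolley. Origin at the centre of its underside, on the trolley top; z up.
- cork_mat: Round cork mat, 72 mm across and 4 mm thick, fixed on the trolley: the empty spot, free to park one thing for a while. Origin at the centre of its underside, on the trolley top.
- dish: Round clear glass dish with a few small screws in it, 64 mm across and 13 mm high, loose on the trolley; not part of the job. Origin at the centre of its underside. The centres of the dish, the cork mat and the four markers lie at least 105 mm apart along x or 165 mm along y. A blue-ended screwdriver and red tweezers (12 mm high at most) lie along x between the three columns, near y = +0.10 and y = -0.10, clear of all of these.
Mind the look-alikes: they are no part of the job. There is more than one size of the part that bears tin_mid; the job needs the larger.

How it is judged:
By the outcome, as a careful person would: the job done as asked, in the order asked, and still so for the second after the job is handed in, with the robot touching nothing.
It also fails if it takes over 128 s, if anything falls off the work surface, if the arm or the gripper's body presses on something with over 40 N, if the wrist force passes 120 N, or if a joint passes its speed limit or range.

## Robot

A 7-joint arm with a two-finger parallel gripper is mounted at the origin on a cart in front of the work surface, level with it; the furniture and walls round the work are solid. World frame = base frame: x ahead of the robot, y to its left, z up, the work surface at z = 0. Lengths are in m, angles in rad, forces in N, time in s.
With the tool pointing down it reaches from about 0.425 to 1.025 m from the base axis. Payload 3.6 kg.
Tool frame: the origin (TCP) lies where the fingers leave the gripper's body, on its centre line; the fingertips stand 73 mm ahead of it and the grasp point (between the pads) lies 54 mm ahead of it (manip.tip_reach is the distance from the TCP to the fingertips, in m); z points along the fingers, y is the line along which they close (so a half turn about z gives the same grasp; the last joint's range is limited). The gripper opens to 85 mm and grips with 20 to 120 N. Pads are 22 mm wide; open, the fingers measure 114 mm over their backs; the gripper's body (76 mm by 85 mm) begins 54 mm behind the grasp point. The pads swing forward as they close: fully open they stand 13 mm farther back than shut.
Start: joints at [1.24, 0.591, 0.048, 1.609, -0.033, 0.943, -0.034], TCP at [0.171, -0.705, 0.304] pointing down, gripper open.
Joint ranges: [-2.69, 2.69], [-0.47, 2.24], [-1.27, 1.36], [0.19, 2.51], [-1.53, 4.68], [0.08, 2.07], [-3.09, 3.09]. Speed limits (rad/s): [2.57, 2.57, 3.14, 3.14, 3.14, 3.14, 3.14].

## Interface

Orientations are given as a 3x3 rotation matrix whose columns are the frame's x, y, z axes.
In Python, from bench import manip gives the robot as it stands. The module is installed in compiled form; this text tells all that it offers. Calls block until the motion is done:
- manip.goto(position, orientation): joint-space move of the TCP to a pose.
- manip.servo_line(position, ori=None, speed=0.15, force_limit=None): straight line of the TCP; ori=None keeps the orientation; speed is the mean speed in m/s. With force_limit (N) it stops when the force on the tool has changed by that much, and returns True; else False.
- manip.move_j(angles): joint-space move.
- manip.command_gripper(opening, squeeze=None): opening from 0.0 (shut) to 1.0 (fully open); squeeze is the grip in N (None keeps the last); returns when the fingers have stopped.
- manip.sleep(seconds).
- manip.solve_ik(position, orientation): joint angles nearest the present ones, or None.
- manip.grab_frame(name): name is "scene" or "top"; returns a dict with "img" (480x640x3 uint8, red, green, blue), "mtx" (3x3 intrinsics, pixels), "R" (3x3) and "t" (3): a world point X has camera coordinates R X + t. Camera axes: x right, y down, z forward; pixel columns grow to the right and rows downward; lengths in m; the calibration is good to about 2 mm. A picture is of the moment at which its call begins. There is no depth.
A pose or a line that the arm cannot do raises manip.Unreachable and nothing moves.
- manip.finish_job(): hands the job in; it is judged then, once.
Readings, each from a call of its own:
- manip.current_clock(): time.
- manip.current_q(): joint angles.
- manip.current_joint_vel(): joint speeds.
- manip.current_joint_torque(): joint torques, N m.
- manip.current_ee_pos(): TCP position.
- manip.current_tool_rot(): TCP orientation.
- manip.current_wrist_force(): force on the tool from outside, world axes, zero at the start.
- manip.current_wrist_torque(): the same for the moment, N m.
- manip.current_finger_gap(): opening from 0.0 (shut) to 1.0 (fully open).
- manip.current_gripper_force(): force on a finger pad.
Only numpy, scipy, OpenCV 4.12 (cv2) and the standard library are available. Lean on these libraries where they do the work, as an engineer would, in place of code of your own. Each camera call takes 0.05 s, during which the arm holds its last target. There are 200 camera calls.

## Working session

There is one attempt and no reset: what is moved stays moved. The work goes in short steps, each a Python script; the robot and the scene stay as the last script left them, time stands still between calls to the robot, and variables do not carry over. Pictures are saved under pics/ and viewed, at most 14 in all, crops included, and the job is handed in when it is done.

```bash
mkdir -p pics; python3 - <<'E'
from bench import manip
import cv2,numpy as np
for n in("scene","top"):
    f=manip.grab_frame(n);cv2.imwrite(f"pics/{n}0.png",f["img"][:,:,::-1])
    print(n,f["mtx"].round(1).tolist(),f["R"].round(3).tolist(),f["t"].round(3).tolist(),(-f["R"].T@f["t"]).round(3))
print(manip.current_clock(),manip.tip_reach)
E
```

```text
scene [[577.0, 0.0, 322.9], [0.0, 577.0, 241.2], [0.0, 0.0, 1.0]] [[-0.502, -0.865, -0.01], [-0.672, 0.398, -0.625], [0.545, -0.307, -0.78]] [0.3, 0.408, 0.736] [0.023 0.323 0.832]
top [[445.1, 0.0, 316.2], [0.0, 445.1, 242.5], [0.0, 0.0, 1.0]] [[0.014, -1.0, 0.01], [-0.996, -0.015, -0.091], [0.091, -0.008, -0.996]] [-0.012, 0.567, 0.874] [0.485 0.004 0.922]
0.1 0.0726
```

View pics/scene0.png

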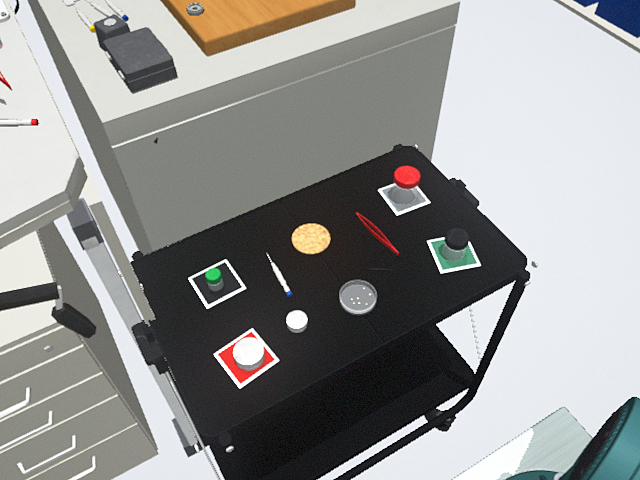

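View pics/top0.png

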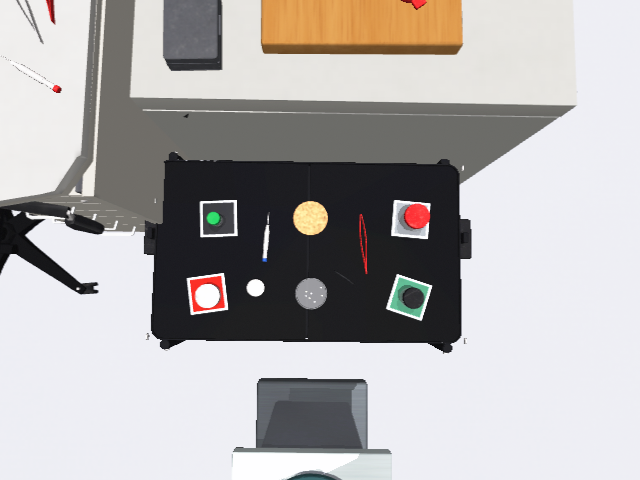

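The tin sits on red (top 207,295) and the decoy tin is at (255,288). The red jar is on grey (416,216), the black jar on green (413,298) and the green jar on black (214,218). The cork mat is at (310,218).

```bash
cat > see.py <<'E'
from bench import manip
import cv2,numpy as np
def ray(f,p):
    d=f["R"].T@np.linalg.inv(f["mtx"])@np.r_[p,1.]; return -f["R"].T@f["t"],d/np.linalg.norm(d)
def onz(f,p,z):
    o,d=ray(f,p); return o+d*(z-o[2])/d[2]
def proj(f,X):
    c=f["mtx"]@(f["R"]@X+f["t"]); return c[:2]/c[2]
def tri(f,p,g,q):
    P=[h["mtx"]@np.c_[h["R"],h["t"]] for h in(f,g)]
    X=cv2.triangulatePoints(P[0],P[1],np.float64(p).reshape(2,1),np.float64(q).reshape(2,1))[:,0];return X[:3]/X[3]
def biggest(m):
    c=cv2.findContours(m.astype(np.uint8),cv2.RETR_EXTERNAL,cv2.CHAIN_APPROX_NONE)[0]
    return max(c,key=cv2.contourArea) if c else None
def ell(c):  # centre of the hull of a blob
    return np.array(cv2.fitEllipse(cv2.convexHull(c))[0])
def hsv(f): 
    h=cv2.cvtColor(f["img"],cv2.COLOR_RGB2HSV).astype(int); return h[...,0],h[...,1],h[...,2]
def window(f,X,r):  # square window about the projection of X
    u=proj(f,X); m=np.zeros((480,640),bool); x,y=u.astype(int); m[max(0,y-r):y+r,max(0,x-r):x+r]=1; return m
def capmask(f,col,w):
    h,s,v=hsv(f)
    return w&{"red":((h<8)|(h>172))&(s>140)&(v>60),"green":(h>45)&(h<80)&(s>150)&(v>60),
      "black":(v<60),"tin":(s<60)&(v>130),"cork":(h>8)&(h<28)&(s>60)&(v>120)}[col]
E
cat > m1.py <<'E'
from see import *
T=manip.grab_frame("top");S=manip.grab_frame("scene")
rough={"red":(207,295),"grey":(411,219),"green":(409,297),"black":(218,218)}
for n,p in rough.items():
    X=onz(T,np.array(p,float),.004); q=[]
    a=[]
    for f,r in((T,27),(S,38)):
        h,s,v=hsv(f); m=window(f,X,r)&((v>75)|(s>130)&(v>50))
        c=biggest(m); hull=cv2.convexHull(c)
        if f is T: a=cv2.boxPoints(cv2.minAreaRect(c)); ap=cv2.approxPolyDP(hull,6,True)[:,0]
        else: b=cv2.approxPolyDP(hull,5,True)[:,0]
    print(n,"rect",cv2.minAreaRect(a)[1:],"ctr",onz(T,a.mean(0),.004).round(4), "npts",len(ap),len(b))
    for u in a:
        e=proj(S,onz(T,u,.004)); k=b[np.argmin(np.linalg.norm(b-e,axis=1))]
        if np.linalg.norm(k-e)<6: print("   corner",tri(T,u,S,k).round(4),(k-e).round(1))
E
python3 m1.py; python3 - <<'E'
from see import *
T=manip.grab_frame("top");S=manip.grab_frame("scene")
for n,p,q,r,rs in(("red",(416,216),(407,177),18,22),("green",(214,218),(213,274),12,14),("black",(413,298),(457,240),15,15),("tin",(207,295),(249,352),16,20),("cork",(310,218),(311,238),24,28)):
    cs=[]
    for f,c,rr in((T,p,r),(S,q,rs)):
        w=np.zeros((480,640),bool); w[c[1]-rr:c[1]+rr,c[0]-rr:c[0]+rr]=1
        b=biggest(capmask(f,n,w)); cs.append(ell(b)); print(n,cv2.contourArea(b),cv2.boundingRect(b),cs[-1].round(1))
    print("  ->",tri(T,cs[0],S,cs[1]).round(4))
t=cv2.resize(T["img"][190:320,180:440],None,fx=3,fy=3,interpolation=cv2.INTER_NEAREST)
cv2.imwrite("pics/tz.png",t[:,:,::-1])
E
```

```text
red rect ((37.830589294433594, 38.57482147216797), 82.87499237060547) ctr [0.4612 0.2185 0.004 ] npts 4 4
   corner [0.4936 0.2631 0.0037] [0.8 0.2]
   corner [ 0.505   0.1868 -0.0016] [-0.3  2. ]
   corner [0.4296 0.176  0.0007] [-2.2  1.1]
   corner [0.4182 0.2518 0.003 ] [-0.6  0.4]
grey rect ((38.29662322998047, 36.3953971862793), 5.19446325302124) ctr [ 0.6212 -0.1998  0.004 ] npts 4 5
   corner [ 0.5867 -0.1563  0.0023] [-0.5  0.5]
   corner [ 0.6641 -0.1644 -0.0028] [-0.4  1.7]
   corner [ 0.5824 -0.236  -0.0042] [-2.   2.1]
green rect ((38.57978820800781, 37.31483840942383), 18.434978485107422) ctr [ 0.4598 -0.1951  0.004 ] npts 4 4
   corner [ 0.4356 -0.1454  0.0018] [-0.2  0.7]
   corner [ 0.5087 -0.1696  0.001 ] [-0.6  0.8]
   corner [ 0.4125 -0.2197  0.0014] [-1.2  0.8]
black rect ((36.57075500488281, 37.529998779296875), 87.70938873291016) ctr [0.617 0.201 0.004] npts 4 4
   corner [0.6527 0.242  0.0042] [0.8 0. ]
   corner [ 0.659   0.1663 -0.0019] [-0.7  1.7]
   corner [ 0.5825  0.1618 -0.0015] [-1.7  1.6]
   corner [0.5777 0.2385 0.0021] [-1.4  0.5]
red 472.5 (404, 204, 27, 25) [416.8 216. ]
red 464.5 (393, 165, 28, 24) [406.5 176.3]
  -> [ 0.6211 -0.1996  0.0543]
green 124.0 (207, 212, 13, 13) [213.1 217.9]
green 176.5 (205, 268, 17, 16) [213.  275.4]
  -> [0.6139 0.2058 0.0298]
black 293.0 (403, 288, 20, 20) [412.6 297.6]
black 576.0 (442, 225, 30, 25) [457.2 232.6]
  -> [ 0.4602 -0.1903  0.0603]
tin 432.5 (196, 284, 24, 24) [207.  295.4]
tin 875.5 (229, 332, 40, 38) [248.7 349.9]
  -> [0.4581 0.2137 0.0242]
cork 894.0 (293, 201, 35, 34) [310.1 217.6]
cork 913.0 (291, 223, 40, 31) [310.6 238.1]
  -> [ 0.6224  0.0107 -0.0008]
```

View pics/tz.png

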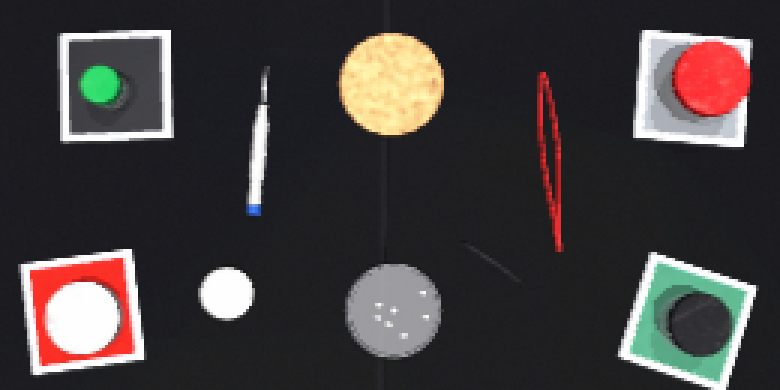

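The zoom confirms it: green jar left of the black marker's centre, red cap leaning to the edge of grey, tin low-left in red, dark cap right of centre on green. Next I redo the tin and black jar in the scene view with cleaner masks, then check IK.

```bash
python3 - <<'E'
from see import *
T=manip.grab_frame("top");S=manip.grab_frame("scene")
h,s,v=hsv(S)
print("v cap/trolley",v[236:244,453:461].mean(),v[215:225,470:480].mean(),v[200:215,440:450].mean())
w=window(S,np.array([.458,.2137,.02]),24)
m=(w&(s<70)&(v>110)).astype(np.uint8); m=cv2.morphologyEx(m,cv2.MORPH_OPEN,cv2.getStructuringElement(2,(11,11)))
b=biggest(m);print(cv2.boundingRect(b),tri(T,(207,295.4),S,ell(b)).round(4))
print("tin top-only",onz(T,np.array([207,295.4]),.015).round(4))
t=v[222:262,436:476]; print(t[::2,::2])
print("black top-only",onz(T,np.array([412.6,297.6]),.0435).round(4),"cork",onz(T,np.array([310.1,217.6]),.004).round(4))
for R in([[1,0,0],[0,-1,0],[0,0,-1]],[[0,1,0],[1,0,0],[0,0,-1]]):
  for p in((.458,.214),(.461,.2185),(.62,-.2),(.46,-.195),(.615,.203),(.62,.011)):
    for z in(.2,.078):
        q=manip.solve_ik([*p,z],np.array(R,float)); print(p,z,None if q is None else np.round(q,2).tolist())
E
```

```text
v cap/trolley 56.859375 52.13 48.18666666666667
(233, 337, 32, 34) [0.4575 0.2148 0.0173]
tin top-only [0.4576 0.2156 0.015 ]
[[ 47  40  46  44  44  52  39  52  44  51  43  54  51  50  50  47  52  51
   50  49]
 [ 44  43  45  45  45  47  50  49  46  43  46  46  45  43  52  47  48  51
   50  51]
 [ 44  46  45  46  43  49  45  42  43  46  47  51  42  50  49  47  52  46
   48  48]
 [ 44  38  44  46  43  42  52  44  54  59  55  48  54  52  49  45  45  50
   43  50]
 [ 45  41  40  46  35  45  48  55  62  63  59  58  53  66  58  42  41  47
   52  48]
 [ 40  40  40  46  42  45  56  52  63  55  54  58  55  63  67  56  44  50
   47  43]
 [ 43  42  37  35  45  48  57  52  60  52  55  59  59  62  61  62  52  46
   46  49]
 [ 45  29  25   8  48  40  56  63  49  61  54  57  58  64  61  65  54  41
   42  44]
 [200 231 254 255 255  28  70  52  57  58  54  60  60  57  58  63  54  50
   47  46]
 [255 222 227 169 115  32  57  56  62  53  53  54  57  61  54  60  61  41
   47  45]
 [156 162 162 172 166  27  32  49  56  58  56  55  59  53  64  48 255 185
   38  43]
 [167 168 164 125 129 106  36  41  41  
[... 1640 characters left out ...]
14) 0.078 [-0.63, 0.72, 0.14, 2.23, -0.42, 0.22, -0.11]
(0.461, 0.2185) 0.2 [-0.08, 0.55, -0.61, 2.15, 0.56, 0.6, -1.09]
(0.461, 0.2185) 0.078 [-0.63, 0.72, 0.13, 2.22, -0.39, 0.23, -0.14]
(0.62, -0.2) 0.2 [0.47, 0.64, -0.34, 1.84, 0.31, 0.71, -0.04]
(0.62, -0.2) 0.078 [0.41, 0.81, -0.25, 1.88, 0.38, 0.5, -0.1]
(0.46, -0.195) 0.2 [0.56, 0.49, -0.32, 2.18, 0.31, 0.51, -0.0]
(0.46, -0.195) 0.078 [0.43, 0.71, -0.16, 2.23, 0.46, 0.23, -0.14]
(0.615, 0.203) 0.2 [-0.02, 0.67, -0.54, 1.85, 0.49, 0.76, -0.83]
(0.615, 0.203) 0.078 [-0.24, 0.8, -0.22, 1.89, 0.35, 0.49, -0.71]
(0.62, 0.011) 0.2 [0.17, 0.61, -0.37, 1.92, 0.34, 0.67, -0.41]
(0.62, 0.011) 0.078 [0.05, 0.78, -0.21, 1.96, 0.35, 0.44, -0.41]
```

```bash
cat > act.py <<'E'
from see import *
R=np.array([[1,0,0],[0,-1,0],[0,0,-1.]]); UP=.2
def pick(xy,z):
    manip.goto([*xy,UP],R); manip.servo_line([*xy,z],speed=.12)
    manip.command_gripper(0.,40); print("gap",round(manip.current_finger_gap(),3),"F",round(manip.current_gripper_force(),1))
    manip.servo_line([*xy,UP],speed=.12); print("held gap",round(manip.current_finger_gap(),3))
def place(xy,z):
    manip.goto([*xy,UP],R); manip.servo_line([*xy,z+.02],speed=.12); manip.servo_line([*xy,z+.0005],speed=.03)
    print("at",manip.current_ee_pos().round(4),"f",manip.current_wrist_force().round(1))
    manip.command_gripper(1.); manip.servo_line([*xy,UP],speed=.15); print("clock",round(manip.current_clock(),1))
E
python3 - <<'E'
from act import *
T=manip.grab_frame("top");S=manip.grab_frame("scene")
print("black tri",tri(T,(412.6,297.6),S,(458,238.5)).round(4))
pick((.4575,.2152),.078); place((.621,.0098),.078)
manip.goto([.46,-.02,.3],R)
f=manip.grab_frame("top");g=manip.grab_frame("scene");cv2.imwrite("pics/a.png",np.vstack([f["img"][150:350,120:500],g["img"][140:400,120:500]])[:,:,::-1])
E
```

```text
black tri [ 0.4593 -0.1949  0.0421]
gap 0.535 F 40.1
held gap 0.539
at [0.6206 0.0098 0.0789] f [-1.6  0.9  6.2]
clock 10.9
```

View pics/a.png

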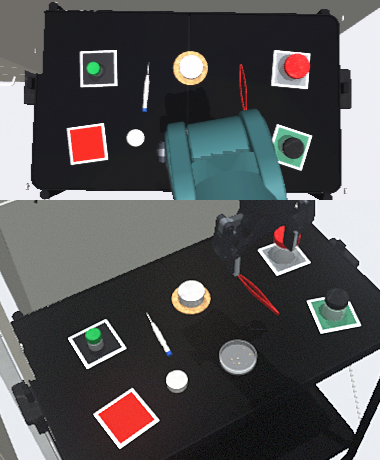

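The tin now stands on the cork mat (top view about 310,217) and the red marker is empty. I'll remeasure both.

```bash
python3 - <<'E'
from act import *
T=manip.grab_frame("top"); S=manip.grab_frame("scene")
h,s,v=hsv(T)
m=window(T,np.array([.621,.01,.015]),17)&(s<60)&(v>130); print("tin",onz(T,ell(biggest(m)),.015).round(4))
m=window(T,np.array([.461,.2185,.004]),27)&(((h<8)|(h>172))&(s>140)&(v>60)); 
r=cv2.minAreaRect(biggest(m)); X=onz(T,np.array(r[0]),.004); print("red marker",X.round(4),r[1])
h,s,v=hsv(S);m=window(S,X,40)&(((h<8)|(h>172))&(s>140)&(v>60)); M=cv2.moments(biggest(m))
print(tri(T,r[0],S,(M["m10"]/M["m00"],M["m01"]/M["m00"])).round(4))
E
```

```text
tin [0.6218 0.009  0.015 ]
red marker [0.4612 0.2187 0.004 ] (31.395540237426758, 31.961227416992188)
[0.4616 0.2202 0.0009]
```

```bash
python3 - <<'E'
from act import *
p=onz(manip.grab_frame("top"),np.array([416.8,216.]),.0545); print(p)
pick(p[:2],.1095); place((.4614,.219),.1095)
manip.goto([.5,.02,.3],R)
T=manip.grab_frame("top"); h,s,v=hsv(T)
m=window(T,np.array([.621,-.2,.004]),27)&(v>75); b=biggest(m); r=cv2.minAreaRect(b); print("grey",onz(T,np.array(r[0]),.004).round(4),r[1])
m=window(T,np.array([.461,.2185,.0]),27)&(v>60)&(s>140)
cv2.imwrite("pics/b.png",np.vstack([T["img"][150:350,120:500],manip.grab_frame("scene")["img"][140:400,120:500]])[:,:,::-1])
E
```

```text
[ 0.61995898 -0.2009388   0.0545    ]
gap 0.546 F 41.6
held gap 0.543
at [0.4612 0.219  0.1105] f [-1.6 -1.1  7.9]
clock 19.7
grey [ 0.6211 -0.1994  0.004 ] (37.619606018066406, 36.456966400146484)
```

View pics/b.png

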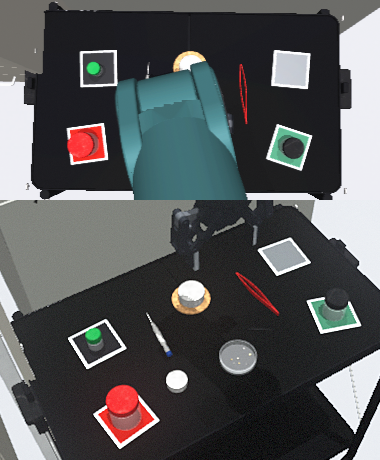

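The red jar is upright on red (scene about 243,350) and grey is empty. Next: tin to grey, then the green jar to the cork.

```bash
python3 - <<'E'
from act import *
pick((.6214,.0094),.078); place((.6211,-.1994),.078)
T0=np.array([213.1,217.9])
p=onz(manip.grab_frame("top"),T0,.0305); print(p)
pick(p[:2],.0855); place((.621,.0098),.0855)
manip.goto([.5,-.03,.3],R)
T=manip.grab_frame("top"); h,s,v=hsv(T)
m=window(T,np.array([.617,.201,.004]),27)&(v>75); b=biggest(m); r=cv2.minAreaRect(b); print("black",onz(T,np.array(r[0]),.004).round(4),r[1])
cv2.imwrite("pics/c.png",np.vstack([T["img"][150:350,120:500],manip.grab_frame("scene")["img"][140:400,120:500]])[:,:,::-1])
E
```

```text
gap 0.54 F 40.8
held gap 0.535
at [ 0.6207 -0.1993  0.0789] f [-2.1  0.3  4.9]
clock 28.2
[0.6135228  0.20528037 0.0305    ]
gap 0.291 F 39.2
held gap 0.293
at [0.6208 0.0097 0.086 ] f [-0.5 -0.7  1.6]
clock 36.6
black [0.617 0.201 0.004] (36.57075500488281, 37.529991149902344)
```

View pics/c.png

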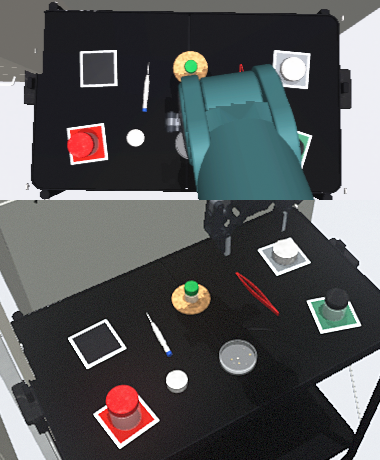

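The tin is on grey, the green jar is on the cork and black is empty. The black and green jars go to their places next.

```bash
python3 - <<'E'
from act import *
pick((.4595,-.1945),.097); place((.617,.201),.097)
manip.goto([.55,.05,.3],R)
T=manip.grab_frame("top"); h,s,v=hsv(T)
m=window(T,np.array([.46,-.195,.004]),28)&(v>75); b=biggest(m); r=cv2.minAreaRect(b); G=onz(T,np.array(r[0]),.004); print("green",G.round(4),r[1])
if abs(r[1][0]-37.5)>1.5 or abs(r[1][1]-37.5)>1.5: G=np.array([.4598,-.1951])
pick((.621,.0098),.0855); place(G[:2],.0855)
manip.move_j([1.24,0.591,0.048,1.609,-0.033,0.943,-0.034])
T=manip.grab_frame("top");S=manip.grab_frame("scene")
cv2.imwrite("pics/d.png",cv2.resize(T["img"][190:325,180:440],None,fx=3,fy=3,interpolation=0)[:,:,::-1])
cv2.imwrite("pics/e.png",S["img"][140:400,120:500][:,:,::-1])
def c(m): return ell(biggest(m))
for n,M,z in(("red",(.4612,.2187),.0555),("green",G[:2],.0315),("black",(.617,.201),.0435),("tin",(.6211,-.1994),.015)):
    X=np.r_[M,z]; h,s,v=hsv(T)
    if n=="black": m=window(T,X,12)&(v<62)
    elif n=="tin": m=window(T,X,15)&(v>225)
    else: m=window(T,X,10 if n=="green" else 18)&capmask(T,n,np.ones((480,640),bool))
    b=biggest(m); print(n,cv2.boundingRect(b),((onz(T,ell(b),z)[:2]-M)*1e3).round(1),"mm")
E
```

```text
gap 0.449 F 39.4
held gap 0.454
at [0.6167 0.2009 0.0978] f [-2.  -0.2  5.1]
clock 45.3
green [ 0.4598 -0.1951  0.004 ] (38.57978057861328, 37.31486892700195)
gap 0.29 F 39.2
held gap 0.291
at [ 0.4596 -0.195   0.0859] f [-0.3  0.2  1. ]
clock 53.8
red (187, 277, 31, 35) [ 1.3 -6.8] mm
green (406, 292, 14, 14) [-1.7 -1.7] mm
black (203, 205, 22, 22) [-0.4  0. ] mm
tin (402, 207, 24, 23) [ 0.2 -3.9] mm
```

View pics/d.png

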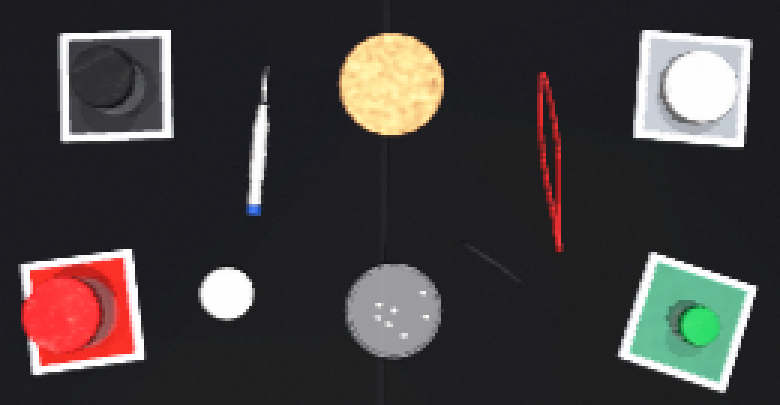

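View pics/e.png

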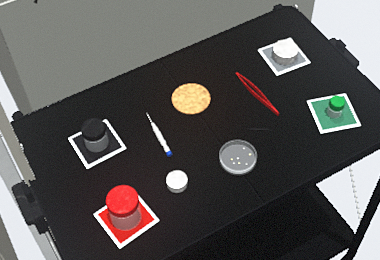

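All four stand upright on their own markers. The red mask merged with the red marker, so I'll remeasure red, and check the tin and green in both views.

```bash
python3 - <<'E'
from see import *
T=manip.grab_frame("top");S=manip.grab_frame("scene")
print("RGB cap",T["img"][291:298,198:204].reshape(-1,3).mean(0),"marker",T["img"][276:281,212:220].reshape(-1,3).mean(0))
for f,nm in((T,"top"),(S,"scene")):
    I=f["img"].astype(int); h,s,v=hsv(f)
    for n,X,m in(("red",(.4612,.2187,.0555),(I[...,0]>120)&(I[...,2]>25)&(s>120)),("tin",(.6211,-.1994,.015),(s<60)&(v>(235 if f is T else 215))),("green",(.4598,-.1951,.0315),(h>45)&(h<80)&(s>150)&(v>60)),("black",(.617,.201,.0435),(v<62))):
        X=np.array(X); w=window(f,X,{"red":19,"tin":15,"green":12,"black":13}[n]+(3 if f is S else 0))
        k=cv2.morphologyEx((m&w).astype(np.uint8),cv2.MORPH_OPEN,cv2.getStructuringElement(2,(5,5)))
        b=biggest(k)
        if b is None: print(nm,n,"none"); continue
        e=ell(b); print(nm,n,cv2.boundingRect(b),"exp",proj(f,X).round(1),"got",e.round(1),"off mm",((onz(f,e,X[2])-X)[:2]*1e3).round(1))
E
```

```text
RGB cap [254.          60.97619048  63.19047619] marker [250.125  71.55   63.9  ]
top red (187, 277, 32, 35) exp [200.5 294.1] got [205.  293.4] off mm [ 1.4 -8.5]
top tin (402, 207, 24, 23) exp [411.6 218.3] got [413.4 218.3] off mm [ 0.2 -3.9]
top green (406, 292, 14, 14) exp [411.7 297.3] got [412.5 298.2] off mm [-1.8 -1.6]
top black (204, 206, 21, 21) exp [213.9 215.2] got [214.  215.2] off mm [ 0.1 -0.3]
scene red (220, 325, 38, 36) exp [242.7 340. ] got [238.3 342.9] off mm [-1.2  7.9]
scene tin (393, 178, 27, 20) exp [404.9 190.8] got [405.7 187.8] off mm [ 5.7 -5.9]
scene green (450, 236, 15, 15) exp [456.7 242. ] got [456.5 242.8] off mm [-1.1  1.4]
scene black (197, 252, 32, 31) exp [213.8 268.3] got [209.2 265.1] off mm [10.3  4.1]
```

Red's cap edges in the zoomed picture give a centre of about (200.7, 294.6), against an expected (200.5, 294.1). The tin mask saw only the lid top; at that height the offset is about 2 mm. Everything is within about 2 mm, so I'm handing in.

```bash
python3 -c "
from bench import manip
print(manip.finish_job(),manip.current_clock())"
```

```text
the job is handed in; nothing more can be done
the job is handed in; nothing more can be done
```

The red, green and black jars and the larger tin stand upright on their own markers, each within about 2 mm of centre by my camera measurements. The dish was not touched, and the job was handed in at about 55 s, under the 128 s limit.

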